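# Clamp a clay test tile and seat the thumbscrew

### The job

Take the long clay test tile out of the drying rack, where it stands on edge, and lay it flat so that you can slide it, flat side down and end first, under the bridge of the metal tile clamp until its end meets the back stop. Then turn the knurled thumbscrew clockwise until it seats, so that the pad holds the tile down; stop as soon as it goes tight and do not force it. Leave the two short tiles standing in the rack.

Things in the scene. Friction and masses are not known exactly. Their poses are not given: they have to be found in the camera images.
- long_tile_center (a point): centre of the long fired-clay test tile, a flat reddish bar 120 x 46 x 15 mm, 0.11 to 0.22 kg, loose. Axes: x along its 120 mm length, y through its 15 mm thickness, z along its 46 mm width. It starts standing on a long edge (z up) in one of the rack's three slots, its top edge 58 mm above the bench, with 35 mm of air between neighbouring tiles
- long_tile: the long tile itself; same origin and axes as long_tile_center
- short_tile_a_center (a point): centre of one of two short clay tiles, 84 x 46 x 15 mm, axes as the long tile's, standing in another slot of the rack; must stay there
- short_tile_b_center (a point): centre of the other short clay tile, 84 x 46 x 15 mm; must stay there
- rack: wooden drying rack, fixed: a board 100 x 150 x 12 mm, origin under its centre, with three slots along its x axis, at y = -50, 0 and +50 mm. Each slot has two pairs of 6 mm dowels, at x = -32 and +32 mm, that rise 30 mm above the board and leave the tile 2 mm play each side; between the pairs (58 mm) the tile is free to grip
- clamp: metal tile clamp, fixed. Origin on the bench below the thumbscrew's axis; a tile goes in along +x; z up. Base plate 10 mm thick, x -45 to +48, y -62 to +62 mm. Pillars at x -12 to +12 mm with inner faces at y = -26 and +26 mm carry the bridge, 48 to 62 mm above the bench and 78 mm wide; flared cheeks, 36 mm high, lead in from x = -28 mm
- bed_point (a point): on the thumbscrew's axis, on top of the clamp's bed: a bar 38 mm wide (narrower than the tile), 22 mm above the bench, from x = -45 to +38 mm; axes as the clamp's. The tile slides on it
- stop_point (a point): middle of the top front edge of the clamp's back stop, at x = +30 mm of the clamp and 36 mm above the bench. A long tile pushed home against it has its centre at x = -30, y = 0, z = 29.5 mm of the clamp; its near end stands out to x = -90 mm, clear of the bed from x = -45 mm
- thumbscrew_head (a point): on the thumbscrew's upright axis, in its knurled head: a dark steel cylinder 26 mm in diameter, free all round, that reaches from 7 mm below the point to 8 mm above it (a 19 mm collar lies below). The point is 81 mm above the bench when the joint reads 0 and sinks 12 mm a turn to 76 mm when seated, 14 mm above the bridge's top
- thumbscrew (a joint): turn of the screw in rad, growing clockwise seen from above (tightening), at the start 0 to 0.6. The pad sinks 1.9 mm a rad. It runs with a friction of 0.06 N m and stays where it is left. At 2.6 its shoulder seats on the bridge's boss (the gap under the head has closed) and it stops dead; the head then goes on winding up against its spring
- pad: round rubber-faced pad, 20 mm in diameter, on a spring at the foot of the screw under the bridge; 3.8 mm above the top of a tile on the bed when the screw reads 0, it meets the tile at about 2.0 rad and presses it down with about 11 N when the screw is seated
- head_windup (a joint): turn in rad of the knurled head against the screw, clockwise positive: the head drives the screw through a torsion spring of 0.6 N m a rad, so that one feels the torque. About 0.1 while the screw runs; once the screw has seated, every further 0.1 rad adds 0.06 N m. Beyond 0.5 (0.3 N m) the screw is forced. Let go, the head springs back to near 0

How it is judged:
By the outcome, as a careful person would: the job done as asked, in the order asked, and still so for the second after the job is handed in, with the robot touching nothing.
It also fails if it takes over 72 s, if anything falls off the work surface, if the arm or the gripper's body presses on something with over 40 N, if the wrist force passes 120 N, or if a joint passes its speed limit or range.

### The arm

A 6-joint arm with a two-finger parallel gripper is mounted at the origin on the work surface; the furniture and walls round the work are solid. World frame = base frame: x ahead of the robot, y to its left, z up, the work surface at z = 0. Lengths are in m, angles in rad, forces in N, time in s.
With the tool pointing down it reaches from about 0.35 to 0.85 m from the base axis. Payload 8.1 kg.
Tool frame: the origin (TCP) lies on the centre line of the jaws, within the pads' length; the fingertips stand 19 mm ahead of it and the grasp point (between the pads) is the TCP; z points along the fingers, y is the direction in which the jaws open and shut (so a half turn about z gives the same grasp; the last joint's range is limited). The gripper opens to 93 mm and grips with 3 to 60 N. Pads are 15 mm wide; open, the fingers measure 128 mm over their backs; the gripper's body (75 mm by 188 mm) begins 65 mm behind the grasp point.
Start: joints at [1.226, 0.13, 1.488, -0, 1.523, -0.085], TCP at [0.154, 0.58, 0.238] pointing down, gripper open.
Joint ranges: [-2.96, 2.96], [-0.89, 2.26], [0.02, 2.5], [-1.34, 4.48], [0, 2.73], [-2.66, 2.66]. Speed limits (rad/s): [2.39, 2.39, 2.79, 3.14, 3.14, 3.14].

### API

Orientations are given as a rotation vector (axis times angle).
In Python, from station import env gives the robot as it stands. The module is installed in compiled form; this text tells all that it offers.
- The arm moves only by the tool play_rows, never from a script. Its argument "steps" is a list of rows, each an object of numbers: "tx", "ty", "tz": the shift along the tool's x, y, z in mm; "spin": the turn about the tool's z in degrees. In form: [{"tx": .., "ty": .., "tz": .., "spin": ..}, ...]. A call has 1 to 20 rows; each row is the pose to reach, as a shift and turn from the pose measured when the call began, along the tool's axes at that moment; what a row does not reach only later rows make up. A row lasts 1/10 s, in which the tool goes at most 50 mm and 8.59 degrees, less where a joint would pass 70% of its speed; a pose out of reach is approached as far as the arm can. A call with a gripper value outside its range is refused whole. "hand" is the opening, from 0 (shut) to 1 (fully open), set as the call begins (left out, the last holds). The fingers move at their own pace and stop on an object; the grip force is fixed at half the most. Time passes only in rows, so rows that repeat a pose let the fingers close. It gives the time, the measured TCP pose, the force and the opening at its end, in the units of the state.
- env.get_state(): the state, without advancing time (a new reading comes with each control period).
- env.camera(name): name is "side" or "top" or "wrist"; returns (picture, depth): 420x560x3 uint8, blue, green, red; 420x560 float32, m along the optical axis (not along the pixel's ray), 0 where there is no reading.
- env.calibration(name): a dict with "fx", "fy", "cx", "cy" (pixels), "k1" (the pictures are not rectified: a ray, as slopes to the right and down, at radius r is drawn at 1 + k1 r^2 times it, then the intrinsics apply), "T" (4x4, takes a point from camera to world coordinates); the wrist camera has in their place "hand_eye" (4x4, takes a point from camera to tool coordinates, whose origin is the TCP and whose axes are the flange's). Camera axes: x right, y down, z forward; pixel columns grow to the right and rows downward; lengths in m; the calibration is good to about 2 mm. A picture is of the moment at which its call begins: read the wrist's pose just before it. calibration takes no time and is no camera call.
- env.sign_off(): hands the job in, once; it reports no verdict.
The state is a dict: "t": time; "joint_pos": joint angles; "qvel": joint speeds; "joint_efforts": joint torques, N m; "tool_pos": TCP position; "eef_rot": TCP orientation; "contact_force": force on the tool from outside, world axes, zero at the start; "ft_torque": the same for the moment, N m; "gripper_width": finger opening in m.
Only numpy, scipy, OpenCV 4.12 (cv2) and the standard library are available. Lean on these libraries where they do the work, as an engineer would, in place of code of your own. Each camera call takes 0.05 s, during which the arm holds its last target.

## Working session

There is one attempt and no reset: what is moved stays moved. The work goes in short steps, Python scripts to look and compute and a tool call to move; the robot and the scene stay as the last step left them, time stands still between calls to the robot, and variables do not carry over. Pictures are saved under pics/ and viewed, and the job is handed in when it is done.

Besides the shell and the picture viewer there is one more tool, called as name([rows], argument=value, ...), one row to a line, values as JSON. play_rows: Moves the arm, as the interface text tells. Its arguments: {"type":"object","properties":{"steps":{"type":"array"},"hand":{"type":"number"}},"required":["steps"]}

```bash
mkdir -p pics
python3 - <<'E'
from station import env
import cv2,numpy as np
s=env.get_state(); print({k:np.round(v,4) for k,v in s.items()})
for n in("side","top","wrist"):
    p,d=env.camera(n); cv2.imwrite(f"pics/{n}0.png",p); np.save(f"pics/{n}0.npy",d)
    c=env.calibration(n); print(n,{k:np.round(v,4).tolist() for k,v in c.items()})
E
```

```text
{'t': np.float64(0.0), 'joint_pos': array([ 1.2256,  0.1311,  1.4893, -0.    ,  1.523 , -0.0854]), 'qvel': array([-0.0004, -0.0009, -0.0017,  0.0006, -0.0017,  0.0011]), 'joint_efforts': array([-0.00000e+00, -5.59838e+01, -4.91771e+01,  7.69000e-02,
        3.50000e-02, -2.00000e-04]), 'tool_pos': array([0.1539, 0.5794, 0.2366]), 'eef_rot': array([-4.0690e-01, -3.1148e+00,  2.7000e-03]), 'contact_force': array([ 0.6536,  0.5678, -0.9651]), 'ft_torque': array([-0.0065,  0.0394, -0.0034]), 'gripper_width': np.float64(0.0932)}
side {'fx': 491.2113, 'fy': 491.2113, 'cx': 275.8435, 'cy': 210.1345, 'k1': -0.1537, 'T': [[-0.9824, -0.0933, 0.1617, 0.3573], [-0.1849, 0.3651, -0.9124, 1.0968], [0.0261, -0.9263, -0.3759, 0.4328], [0.0, 0.0, 0.0, 1.0]]}
top {'fx': 430.3834, 'fy': 430.3834, 'cx': 277.5094, 'cy': 204.3989, 'k1': 0.0416, 'T': [[0.0169, -0.985, 0.1719, 0.3947], [-0.9992, -0.0102, 0.0394, 0.2065], [-0.037, -0.1724, -0.9843, 0.9343], [0.0, 0.0, 0.0, 1.0]]}
wrist {'fx': 358.3894, 'fy': 358.3894, 'cx': 277.6195, 'cy': 213.9635, 'k1': 0.0106, 'hand_eye': [[-0.0005, -0.9598, -0.2807, 0.0773], [1.0, -0.0008, 0.0007, -0.0011], [-0.0009, -0.2807, 0.9598, -0.1459], [0.0, 0.0, 0.0, 1.0]]}
```

View pics/side0.png

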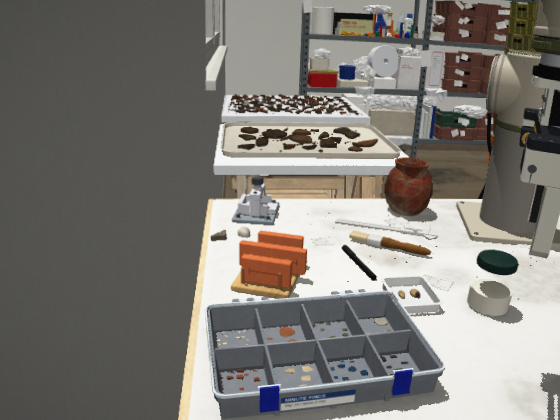

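View pics/top0.png

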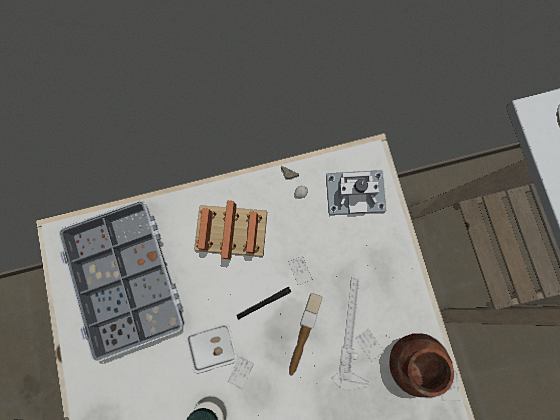

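View pics/wrist0.png

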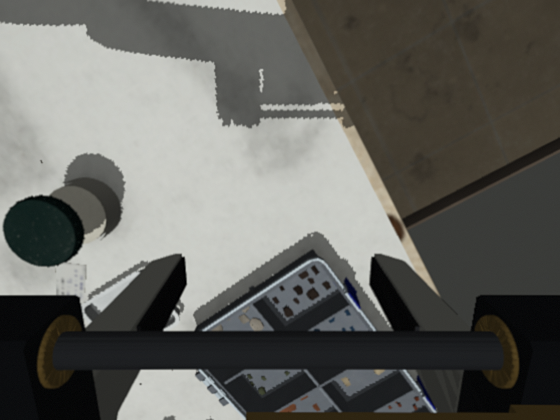

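```bash
cat > h.py <<'E'
import cv2,numpy as np
from station import env
from scipy.spatial.transform import Rotation as R
def cam(n,name=None):
    s=env.get_state(); p,d=env.camera(n); c=env.calibration(n)
    if n=="wrist":
        T=np.eye(4);T[:3,:3]=R.from_rotvec(s['eef_rot']).as_matrix();T[:3,3]=s['tool_pos']
        c['T']=T@c['hand_eye']
    if name: cv2.imwrite(f"pics/{name}.png",p)
    return p,d,c
def rays(c,uv):
    uv=np.asarray(uv,float).reshape(-1,2)
    x=(uv-[c['cx'],c['cy']])/[c['fx'],c['fy']]
    y=x.copy()
    for _ in range(20): y=x/(1+c['k1']*(y**2).sum(1,keepdims=True))
    return np.c_[y,np.ones(len(y))]
def onplane(c,uv,z):
    r=rays(c,uv)@c['T'][:3,:3].T; o=c['T'][:3,3]
    return o+r*((z-o[2])/r[:,2])[:,None]
def proj(c,P):
    P=np.asarray(P,float).reshape(-1,3);q=(P-c['T'][:3,3])@c['T'][:3,:3]
    y=q[:,:2]/q[:,2:];r2=(y**2).sum(1,keepdims=True)
    return y*(1+c['k1']*r2)*[c['fx'],c['fy']]+[c['cx'],c['cy']]
def crop(p,u0,v0,u1,v1,k,name): cv2.imwrite(f"pics/{name}.png",cv2.resize(p[v0:v1,u0:u1],None,fx=k,fy=k,interpolation=cv2.INTER_CUBIC))
E
python3 - <<'E'
from h import *
p=cv2.imread("pics/top0.png"); crop(p,185,150,395,270,3.7,"top0z")
q=cv2.imread("pics/side0.png"); crop(q,200,165,320,305,4,"side0z")
c=env.calibration("top")
hsv=cv2.cvtColor(p,cv2.COLOR_BGR2HSV)
m=((hsv[...,0]<10)&(hsv[...,1]>150)&(hsv[...,2]>90)).astype(np.uint8)
m[:, :190]=0;m[:,280:]=0;m[:190]=0;m[270:]=0
n,l,st,ce=cv2.connectedComponentsWithStats(m)
for i in range(1,n):
    if st[i,4]<60: continue
    v,u=np.where(l==i); r=cv2.minAreaRect(np.c_[u,v].astype(np.float32)); b=cv2.boxPoints(r)
    P=onplane(c,b,0.058); print(st[i],r); print(np.round(P,4).tolist())
E
```

```text
(no output)
```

View pics/top0z.png

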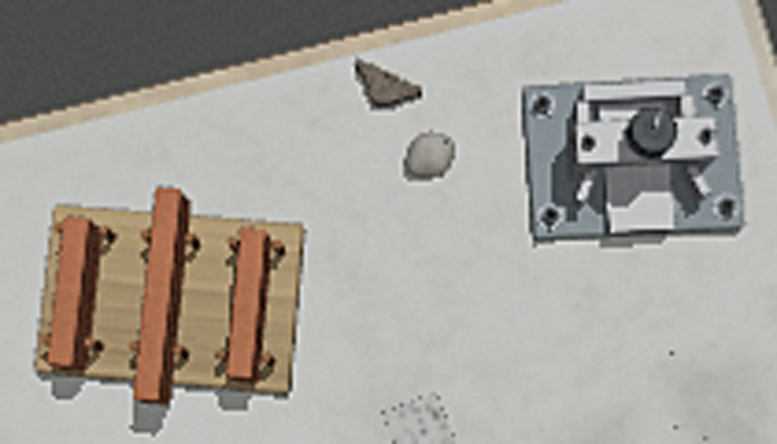

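View pics/side0z.png

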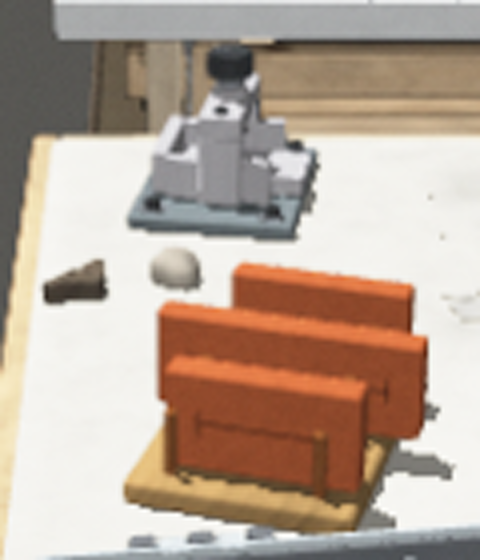

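Run:
```python
from h import *
p=cv2.imread("pics/top0.png")
c=env.calibration("top")
hsv=cv2.cvtColor(p,cv2.COLOR_BGR2HSV)
print(hsv[228,230],hsv[230,240],hsv[175,365])
m=((hsv[...,0]<11)&(hsv[...,1]>110)&(hsv[...,2]>125)).astype(np.uint8)
m[:, :190]=0;m[:,280:]=0;m[:190]=0;m[270:]=0
n,l,st,ce=cv2.connectedComponentsWithStats(m)
for i in range(1,n):
    if st[i,4]<60: continue
    v,u=np.where(l==i); r=cv2.minAreaRect(np.c_[u,v].astype(np.float32)); b=cv2.boxPoints(r)
    P=onplane(c,b,0.058); print(st[i],r); print(np.round(P[:,:2],4).tolist(),P.mean(0))
# clamp plate: slate blue
m=((hsv[...,0]>90)&(hsv[...,0]<125)&(hsv[...,1]>25)).astype(np.uint8); m[:,:320]=0;m[:,392:]=0;m[:165]=0;m[222:]=0
m=cv2.morphologyEx(m,cv2.MORPH_OPEN,np.ones((2,2)))
v,u=np.where(m); r=cv2.minAreaRect(np.c_[u,v].astype(np.float32)); b=cv2.boxPoints(r); print(r)
P=onplane(c,b,0.010); print(np.round(P,4).tolist(),P.mean(0)); 
E=[P[(i+1)%4]-P[i] for i in range(4)]; print([np.linalg.norm(e) for e in E],[np.degrees(np.arctan2(e[1],e[0])) for e in E])
# head
m=((hsv[...,2]<85)).astype(np.uint8); m[:,:352]=0;m[:,370:]=0;m[:176]=0;m[195:]=0
v,u=np.where(m);print(u.min(),u.max(),v.min(),v.max(),onplane(c,[[ (u.min()+u.max())/2,(v.min()+v.max())/2]],0.085))
for uv in ((361,185),):print(onplane(c,[uv],.087))
```

```text
[ 10 138 178] [ 18  86 160] [120   5 190]
[221 201  13  57 330] ((226.91172790527344, 228.99057006835938), (6.640564918518066, 56.959712982177734), 6.115502834320068)
[[0.4381, 0.3555], [0.5552, 0.3475], [0.5539, 0.3337], [0.4368, 0.342]] [0.49599291 0.34466509 0.058     ]
[198 209  11  40 239] ((202.8109130859375, 228.3050994873047), (6.64819860458374, 39.54532241821289), 6.581944942474365)
[[0.4565, 0.4041], [0.5379, 0.3987], [0.5364, 0.3849], [0.4551, 0.3905]] [0.49646566 0.39455218 0.058     ]
[246 212  11  40 230] ((251.0495147705078, 231.50494384765625), (6.5672454833984375, 39.60247802734375), 5.710592269897461)
[[0.451, 0.3044], [0.5323, 0.2987], [0.531, 0.2851], [0.4499, 0.2911]] [0.49106217 0.29482053 0.058     ]
((359.5116271972656, 194.44357299804688), (46.58182144165039, 31.31381607055664), 11.633633613586426)
[[0.5558, 0.1218, 0.01], [0.6243, 0.1077, 0.01], [0.604, 0.0094, 0.01], [0.5364, 0.0245, 0.01]] [0.58011444 0.06582918 0.01      ]
[np.float64(0.06989699408488553), np.float64(0.10039028784037815), np.float64(0.06925632285824257), np.float64(0.09924848246236795)] [np.float64(-11.660133547089846), np.float64(-101.6873055613815), np.float64(167.39370382650168), np.float64(78.68769244695014)]
352 369 176 194 [[0.58414792 0.0747874  0.085     ]]
[[0.58370957 0.07410819 0.087     ]]
```

```bash
cat >> h.py <<'E'
def tool():
    s=env.get_state(); return s,R.from_rotvec(s['eef_rot']).as_matrix(),s['tool_pos']
def plan(x,y,z,ydeg):
    """ydeg: world azimuth (deg) wanted for jaw axis (tool y), mod 180"""
    s,M,p=tool()
    cur=np.degrees(np.arctan2(M[1,1],M[0,1]))
    d=M.T@(np.array([x,y,z])-p)*1000
    dy=(ydeg-cur+90)%180-90
    print("t %.2f pos"%s['t'],np.round(p,4),"jaw az %.2f"%cur,"q",np.round(s['joint_pos'],3),"w %.4f"%s['gripper_width'],"F",np.round(s['contact_force'],2),"tq",np.round(s['ft_torque'],3),"zax",np.round(M[:,2],4))
    print("  -> tx %.1f ty %.1f tz %.1f spin %.2f (alt %.2f)"%(*d,-dy,-dy-180*np.sign(-dy)))
E
python3 - <<'E'
from h import *
plan(.496,.3447,.2,86.1)
c=env.calibration("top")
z=np.array([(522,88),(730,76),(742,232),(535,244)])/3.7+[185,150]
P=onplane(c,z,.010);print(np.round(P,4),P.mean(0))
for i in range(4):
    e=P[(i+1)%4]-P[i];print(np.linalg.norm(e),np.degrees(np.arctan2(e[1],e[0])))
E
```

```text
t 0.15 pos [0.154  0.5795 0.2368] jaw az 75.11 q [ 1.226  0.131  1.489 -0.     1.523 -0.085] w 0.0930 F [-0.28  0.42  0.09] tq [-0.019 -0.028 -0.028] zax [-5.0e-04 -1.3e-03 -1.0e+00]
  -> tx -390.9 ty -139.0 tz 37.0 spin -10.99 (alt 169.01)
[[0.6255 0.1378 0.01  ]
 [0.6336 0.0155 0.01  ]
 [0.5404 0.0109 0.01  ]
 [0.5319 0.1304 0.01  ]] [0.5828497  0.07363293 0.01      ]
0.1225231022852639 -86.21567178316906
0.09332249000793402 -177.1572759187989
0.11984473703298855 94.04547345027427
0.09386311607079653 4.483890462689849
```

play_rows([
  {"tx": -50, "ty": -18, "tz": 5, "spin": -2},
  {"tx": -100, "ty": -36, "tz": 10, "spin": -4},
  {"tx": -150, "ty": -54, "tz": 15, "spin": -6},
  {"tx": -200, "ty": -71, "tz": 20, "spin": -8},
  {"tx": -250, "ty": -89, "tz": 25, "spin": -9},
  {"tx": -300, "ty": -107, "tz": 30, "spin": -10},
  {"tx": -345, "ty": -123, "tz": 35, "spin": -11},
  {"tx": -375, "ty": -134, "tz": 37, "spin": -11},
  {"tx": -391, "ty": -139, "tz": 37, "spin": -11},
  {"tx": -391, "ty": -139, "tz": 37, "spin": -11},
  {"tx": -391, "ty": -139, "tz": 37, "spin": -11},
  {"tx": -391, "ty": -139, "tz": 37, "spin": -11},
], hand=0.344)

```text
t: 1.35
tool_pos: [0.4949, 0.3458, 0.2]
eef_rot: [-0.104, -3.139, 0.002]
contact_force: [-0.4, -0.2, -0.3]
gripper_width: 0.0319
```

Run:
```python
from h import *
plan(.496,.3447,.2,86.1)
p,d,c=cam("wrist","w1")
hsv=cv2.cvtColor(p,cv2.COLOR_BGR2HSV)
print(np.round(proj(c,[[.496,.3447,.058]]),1))
m=((hsv[...,0]<13)&(hsv[...,1]>120)&(hsv[...,2]>110)).astype(np.uint8)
n,l,st,ce=cv2.connectedComponentsWithStats(m)
for i in range(1,n):
    if st[i,4]>200: print(st[i])
```

```text
t 1.35 pos [0.4949 0.3458 0.2   ] jaw az 86.20 q [ 0.525  0.161  1.523 -0.     1.459 -0.979] w 0.0319 F [-0.36 -0.2  -0.27] tq [-0.001  0.009 -0.018] zax [-0.001 -0.001 -1.   ]
  -> tx -1.2 ty -1.0 tz 0.0 spin 0.10 (alt -179.90)
[[277.8 207.6]]
[ 202  162   26   88 1318]
[ 327  171   22   78 1286]
[ 269  173   17   98 1587]
```

View pics/w1.png

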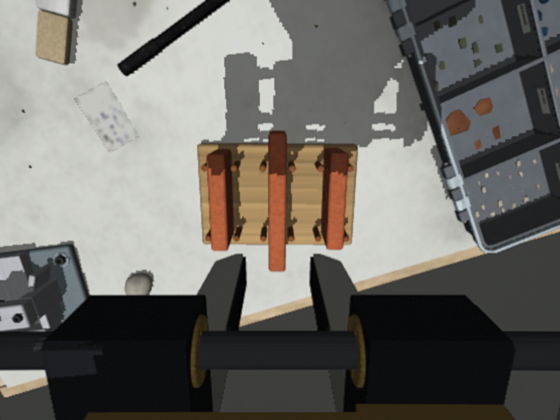

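Run:
```python
from h import *
p=cv2.imread("pics/w1.png"); c=env.calibration("wrist")
s,M,t=tool();T=np.eye(4);T[:3,:3]=M;T[:3,3]=t;c['T']=T@c['hand_eye']
hsv=cv2.cvtColor(p,cv2.COLOR_BGR2HSV)
m=((hsv[...,0]<13)&(hsv[...,1]>120)&(hsv[...,2]>75)).astype(np.uint8)
m[:, :262]=0;m[:,295:]=0;m[:125]=0;m[280:]=0
m=cv2.morphologyEx(m,cv2.MORPH_OPEN,np.ones((7,7)))
v,u=np.where(m); r=cv2.minAreaRect(np.c_[u,v].astype(np.float32)); b=cv2.boxPoints(r)
P=onplane(c,b,.058);print(r,np.round(P[:,:2],4).tolist(),P.mean(0))
crop(p,240,110,330,300,3,"w1z")
```

```text
((277.1665954589844, 202.50369262695312), (17.64008903503418, 135.23326110839844), 1.2730300426483154) [[0.5519, 0.3315], [0.4363, 0.3425], [0.4376, 0.3563], [0.5533, 0.3469]] [0.49477954 0.3442983  0.058     ]
```

View pics/w1z.png

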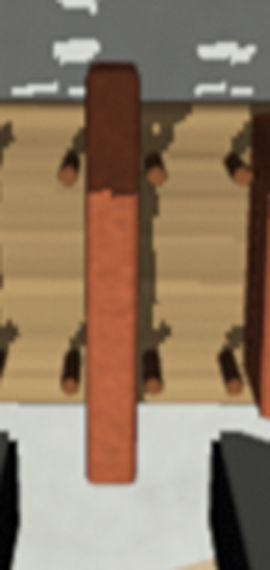

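play_rows([
  {"tx": -1, "ty": -1, "tz": 40, "spin": 0.3},
  {"tx": -1, "ty": -1, "tz": 80, "spin": 0.3},
  {"tx": -1, "ty": -1, "tz": 115, "spin": 0.3},
  {"tx": -1, "ty": -1, "tz": 135, "spin": 0.3},
  {"tx": -1, "ty": -1, "tz": 148, "spin": 0.3},
  {"tx": -1, "ty": -1, "tz": 158, "spin": 0.3},
  {"tx": -1, "ty": -1, "tz": 158, "spin": 0.3},
  {"tx": -1, "ty": -1, "tz": 158, "spin": 0.3},
])

```text
t: 2.2
tool_pos: [0.4963, 0.3453, 0.0433]
eef_rot: [0.111, 3.139, -0.0]
contact_force: [0.7, 0.7, 0.5]
gripper_width: 0.0318
```

play_rows([
  {"tz": 0},
  {"tz": 0},
  {"tz": 0},
  {"tz": 0},
  {"tz": 0},
  {"tz": 0},
], hand=0)

```text
invalid input
```

Run:
```python
from h import *
plan(.42,.21,.2,86.1)
```

```text
t 2.20 pos [0.4963 0.3453 0.0433] jaw az 85.95 q [ 5.230e-01  3.140e-01  1.647e+00 -1.000e-03  1.180e+00 -9.760e-01] w 0.0318 F [0.74 0.65 0.54] tq [ 0.021 -0.053 -0.025] zax [ 7.e-04 -2.e-04 -1.e+00]
  -> tx 66.4 ty -140.4 tz -156.7 spin -0.15 (alt 179.85)
```

play_rows([
  {"tx": 0, "ty": 0, "tz": 0, "spin": 0},
  {"tx": 0, "ty": 0, "tz": 0, "spin": 0},
  {"tx": 0, "ty": 0, "tz": 0, "spin": 0},
  {"tx": 0, "ty": 0, "tz": 0, "spin": 0},
  {"tx": 0, "ty": 0, "tz": 0, "spin": 0},
], hand=0.0)

```text
t: 2.7
tool_pos: [0.497, 0.3457, 0.0445]
eef_rot: [0.111, 3.137, 0.001]
contact_force: [-0.9, -0.5, 6.0]
gripper_width: 0.0149
```

Run:
```python
from h import *
c=env.calibration("top");p=cv2.imread("pics/top0.png")
for x,y in ((.45,.16),(.47,.16),(.45,.1),(.39,.16),(.51,.16),(.39,.08),(.51,.08)):
    u=proj(c,[[x,y,0]])[0];print(x,y,u.round(0)); cv2.circle(p,(int(u[0]),int(u[1])),2,(0,0,255),-1)
crop(p,185,150,395,320,3.5,"cand")
plan(.45,.16,.16,93.9)
```

```text
0.45 0.16 [316. 254.]
0.47 0.16 [316. 245.]
0.45 0.1 [344. 255.]
0.39 0.16 [316. 283.]
0.51 0.16 [316. 226.]
0.39 0.08 [353. 283.]
0.51 0.08 [353. 227.]
t 2.70 pos [0.497  0.3457 0.0445] jaw az 85.94 q [ 5.230e-01  3.130e-01  1.646e+00 -1.000e-03  1.180e+00 -9.760e-01] w 0.0149 F [-0.85 -0.46  5.99] tq [-0.061  0.033  0.086] zax [ 2.3e-03  6.0e-04 -1.0e+00]
  -> tx 33.5 ty -188.4 tz -115.8 spin -7.96 (alt 172.04)
```

View pics/cand.png

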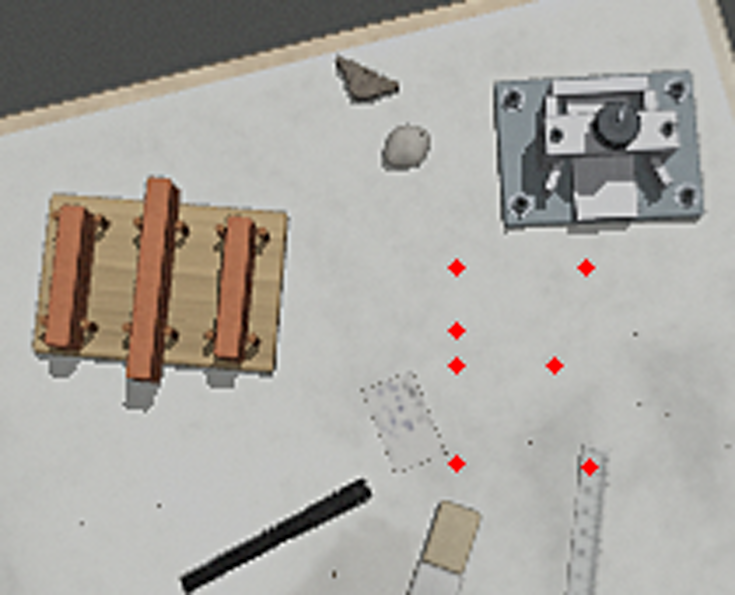

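play_rows([
  {"tx": 0, "ty": 0, "tz": -20, "spin": 0},
  {"tx": 0, "ty": 0, "tz": -45, "spin": 0},
  {"tx": 0, "ty": 0, "tz": -70, "spin": 0},
  {"tx": 0, "ty": 0, "tz": -80, "spin": 0},
  {"tx": 3, "ty": -22, "tz": -80, "spin": -1},
  {"tx": 7, "ty": -50, "tz": -80, "spin": -3},
  {"tx": 11, "ty": -80, "tz": -80, "spin": -4},
  {"tx": 15, "ty": -110, "tz": -80, "spin": -6},
  {"tx": 19, "ty": -140, "tz": -80, "spin": -7},
  {"tx": 22, "ty": -168, "tz": -80, "spin": -8},
  {"tx": 23.5, "ty": -184, "tz": -80, "spin": -8},
  {"tx": 23.5, "ty": -189, "tz": -80, "spin": -8},
  {"tx": 23.5, "ty": -189, "tz": -60, "spin": -8},
  {"tx": 23.5, "ty": -189, "tz": -40, "spin": -8},
  {"tx": 23.5, "ty": -189, "tz": -20, "spin": -8},
  {"tx": 23.5, "ty": -189, "tz": -5, "spin": -8},
  {"tx": 23.5, "ty": -189, "tz": 3, "spin": -8},
  {"tx": 23.5, "ty": -189, "tz": 7, "spin": -8},
  {"tx": 23.5, "ty": -189, "tz": 7, "spin": -8},
])

```text
t: 4.6
tool_pos: [0.4601, 0.1591, 0.037]
eef_rot: [-0.108, 3.138, 0.001]
contact_force: [-0.2, -0.3, -1.8]
gripper_width: 0.0152
```

Run:
```python
from h import *
p,d,c=cam("side","s2"); crop(p,180,150,400,320,3.5,"s2z")
plan(.46,.16,.0325,93.9)
```

```text
t 4.65 pos [0.4605 0.1591 0.0376] jaw az 93.95 q [ 0.227  0.024  1.986  0.     1.129 -1.413] w 0.0150 F [ 0.47  0.36 -1.28] tq [-0.023 -0.009 -0.018] zax [ 2.7e-03  8.0e-04 -1.0e+00]
  -> tx 0.5 ty 0.9 tz 5.1 spin 0.05 (alt -179.95)
```

View pics/s2z.png

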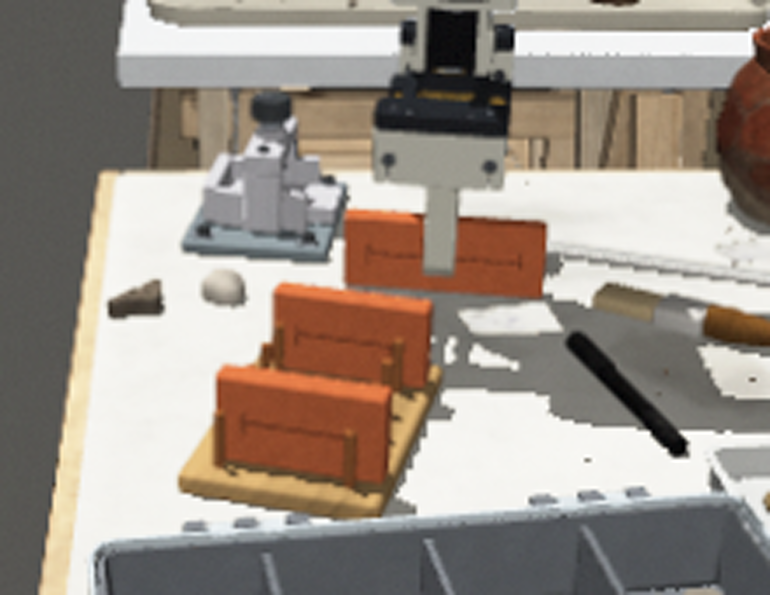

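play_rows([
  {"tx": 0, "ty": 0, "tz": 2, "spin": 0},
  {"tx": 0, "ty": 0, "tz": 4, "spin": 0},
  {"tx": 0, "ty": 0, "tz": 4.5, "spin": 0},
  {"tx": 0, "ty": 0, "tz": 4.5, "spin": 0},
])

```text
t: 5.05
tool_pos: [0.4606, 0.1591, 0.0332]
eef_rot: [-0.108, 3.137, 0.001]
contact_force: [0.4, 0.8, -0.9]
gripper_width: 0.0147
```

play_rows([
  {"tx": 0, "ty": 0, "tz": 0.8, "spin": 0},
  {"tx": 0, "ty": 0, "tz": 1.2, "spin": 0},
  {"tx": 0, "ty": 0, "tz": 1.2, "spin": 0},
])

```text
t: 5.35
tool_pos: [0.4608, 0.1591, 0.0324]
eef_rot: [-0.108, 3.137, 0.001]
contact_force: [-1.7, -0.7, 4.2]
gripper_width: 0.0151
```

play_rows([
  {"tx": 0, "ty": 0, "tz": 0, "spin": 0},
  {"tx": 0, "ty": 0, "tz": 0, "spin": 0},
  {"tx": 0, "ty": 0, "tz": 0, "spin": 0},
  {"tx": 0, "ty": 0, "tz": 0, "spin": 0},
  {"tx": 0, "ty": 0, "tz": 0, "spin": 0},
  {"tx": 0, "ty": 0, "tz": -10, "spin": 0},
  {"tx": 0, "ty": 0, "tz": -25, "spin": 0},
  {"tx": 0, "ty": 0, "tz": -25, "spin": 0},
], hand=1.0)

```text
t: 6.15
tool_pos: [0.4625, 0.1595, 0.06]
eef_rot: [-0.108, 3.133, 0.002]
contact_force: [0.3, 0.2, 1.1]
gripper_width: 0.0744
```

Run:
```python
from h import *
p,d,c=cam("wrist","w3")
plan(.46,.16,.0325,93.9)
```

```text
t 6.20 pos [0.462  0.1594 0.0589] jaw az 93.95 q [ 0.227 -0.009  1.975  0.     1.17  -1.413] w 0.0780 F [-0.07  0.04 -0.19] tq [ 0.029  0.01  -0.001] zax [ 0.0061  0.0015 -1.    ]
  -> tx 2.1 ty 0.7 tz 26.4 spin 0.05 (alt -179.95)
```

View pics/w3.png

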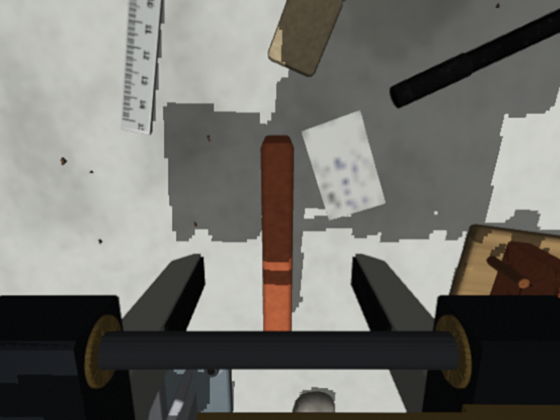

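play_rows([
  {"tx": 0, "ty": -8, "tz": 1, "spin": 0},
  {"tx": 0, "ty": -18, "tz": 1, "spin": 0},
  {"tx": 0, "ty": -27, "tz": 1, "spin": 0},
  {"tx": 0, "ty": -34, "tz": 1, "spin": 0},
  {"tx": 0, "ty": -37, "tz": 1, "spin": 0},
  {"tx": 0, "ty": -40, "tz": 1, "spin": 0},
  {"tx": 0, "ty": -43, "tz": 1, "spin": 0},
  {"tx": 0, "ty": -46, "tz": 1, "spin": 0},
  {"tx": 0, "ty": -49, "tz": 1, "spin": 0},
  {"tx": 0, "ty": -52, "tz": 1, "spin": 0},
  {"tx": 0, "ty": -55, "tz": 1, "spin": 0},
  {"tx": 0, "ty": -58, "tz": 1, "spin": 0},
  {"tx": 0, "ty": -58, "tz": 1, "spin": 0},
  {"tx": 0, "ty": -58, "tz": 1, "spin": 0},
])

```text
t: 7.6
tool_pos: [0.466, 0.1015, 0.0579]
eef_rot: [-0.108, 3.134, 0.002]
contact_force: [0.0, -0.1, -0.1]
gripper_width: 0.0932
```

Run:
```python
from h import *
p,d,c=cam("wrist","w4")
plan(.46,.16,.0325,93.9)
```

```text
t 7.65 pos [0.466  0.1015 0.0579] jaw az 93.94 q [ 1.060e-01 -4.000e-02  2.007e+00  1.000e-03  1.168e+00 -1.534e+00] w 0.0929 F [-0.3   0.36 -0.41] tq [-0.017  0.015  0.018] zax [ 0.006   0.0016 -1.    ]
  -> tx 2.1 ty 58.7 tz 25.4 spin 0.04 (alt -179.96)
```

View pics/w4.png

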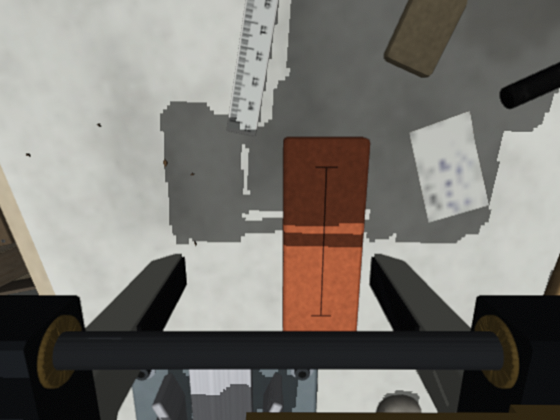

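Run:
```python
from h import *
p=cv2.imread("pics/w4.png"); c=env.calibration("wrist")
s,M,t=tool();T=np.eye(4);T[:3,:3]=M;T[:3,3]=t;c['T']=T@c['hand_eye']
hsv=cv2.cvtColor(p,cv2.COLOR_BGR2HSV)
m=((hsv[...,0]<13)&(hsv[...,1]>120)&(hsv[...,2]>50)).astype(np.uint8)
m[330:]=0;m[:125]=0;m[:,:270]=0;m[:,385:]=0
L=[];Rr=[]
for v in range(150,325,5):
    u=np.where(m[v])[0]; L.append((u.min(),v));Rr.append((u.max()+1,v))
for e in(L,Rr):
    P=onplane(c,e,.015)[:,:2]; k=np.polyfit(P[:,0],P[:,1],1); print("slope deg",np.degrees(np.arctan(k[0])),"y at .46",np.polyval(k,.46),"res",np.abs(np.polyval(k,P[:,0])-P[:,1]).max())
cols=[np.where(m[:,u])[0].min() for u in range(300,356,5)]
P=onplane(c,[(u,v) for u,v in zip(range(300,356,5),cols)],.015);print(P[:,0].round(4))
# clamp from wrist top pic
```

```text
slope deg 3.7956582677979567 y at .46 0.10328530869110518 res 0.00039052090569360876
slope deg 3.894226438347025 y at .46 0.14770096025217647 res 0.000439216606296422
[0.4019 0.4017 0.4015 0.4018 0.4012 0.401  0.4008 0.4011 0.401  0.4003
 0.4001 0.3999]
```

Run:
```python
from h import *
plan(.565,.0745,.26,93.9)
```

```text
t 7.65 pos [0.466  0.1015 0.0579] jaw az 93.94 q [ 1.060e-01 -4.000e-02  2.007e+00  1.000e-03  1.168e+00 -1.534e+00] w 0.0929 F [-0.3   0.36 -0.41] tq [-0.017  0.015  0.018] zax [ 0.006   0.0016 -1.    ]
  -> tx -98.2 ty -33.5 tz -201.6 spin 0.04 (alt -179.96)
```

play_rows([
  {"tx": 0, "ty": 0, "tz": -40, "spin": 0},
  {"tx": -10, "ty": -3, "tz": -85, "spin": 0},
  {"tx": -35, "ty": -12, "tz": -125, "spin": 0},
  {"tx": -65, "ty": -22, "tz": -160, "spin": 0},
  {"tx": -90, "ty": -30, "tz": -190, "spin": 0},
  {"tx": -98, "ty": -33, "tz": -201, "spin": 0},
  {"tx": -98, "ty": -33, "tz": -201, "spin": 0},
  {"tx": -98, "ty": -33, "tz": -201, "spin": 0},
  {"tx": -98, "ty": -33, "tz": -201, "spin": 0},
  {"tx": -98, "ty": -33, "tz": -201, "spin": 0},
])

```text
t: 8.65
tool_pos: [0.5636, 0.0753, 0.258]
eef_rot: [-0.109, 3.136, 0.002]
contact_force: [0.2, 0.3, 0.1]
gripper_width: 0.0931
```

Run:
```python
from h import *
p,d,c=cam("wrist","w5"); np.save("pics/w5T.npy",c['T'])
crop(p,160,80,400,280,3.3,"w5z")
plan(.46,.16,.0325,93.9)
```

```text
t 8.70 pos [0.5638 0.0753 0.2582] jaw az 93.97 q [ 4.200e-02  3.400e-02  1.552e+00  1.000e-03  1.551e+00 -1.598e+00] w 0.0932 F [-0.16 -0.51 -0.05] tq [0.019 0.06  0.029] zax [ 0.0041  0.0016 -1.    ]
  -> tx 98.7 ty 91.4 tz 225.4 spin 0.07 (alt -179.93)
```

View pics/w5.png

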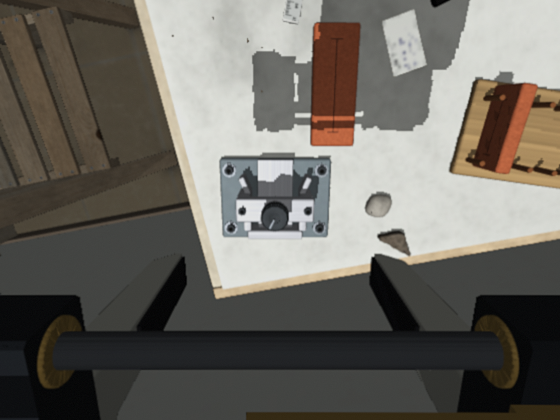

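View pics/w5z.png

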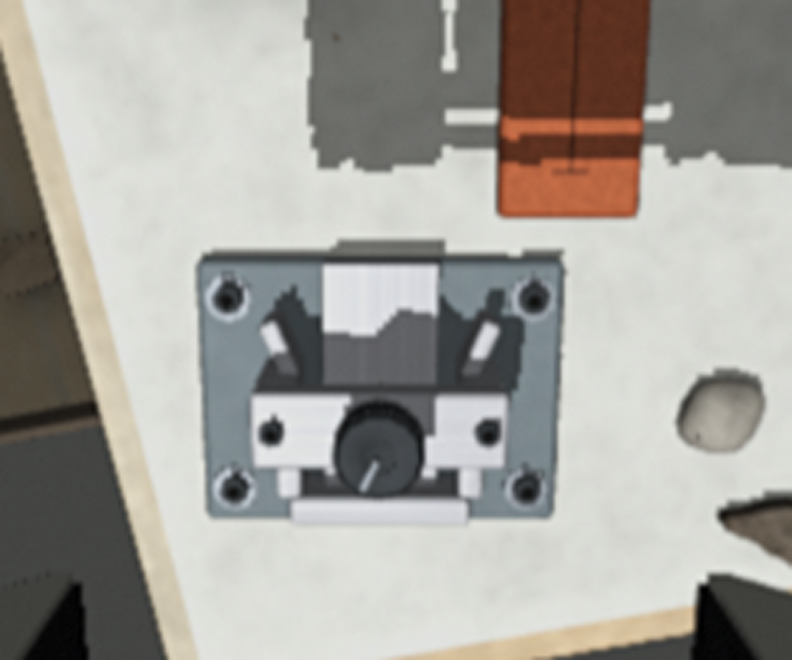

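Run:
```python
from h import *
c=env.calibration("wrist"); c['T']=np.load("pics/w5T.npy")
def q(pts,z):
    return onplane(c,np.array(pts)/3.3+[160,80],z)[:,:2]
P=q([(200,262),(563,260),(552,515),(210,515)],.010);print("plate",P.round(4).tolist(),P.mean(0))
def az(a,b): e=b-a;return np.linalg.norm(e).round(4),np.degrees(np.arctan2(e[1],e[0])).round(2)
print(az(P[0],P[1]),az(P[1],P[2]),az(P[2],P[3]),az(P[3],P[0]))
B=q([(322,264),(438,264),(436,383),(323,383)],.022);print("bed",B.round(4).tolist());print(az(B[0],B[1]),az(B[1],B[2]),az(B[0],B[3]))
print("bedmid near",B[:2].mean(0),"far",B[2:].mean(0))
print("head",q([(379,458)],.0885),q([(335,450),(423,450)],.0885))
b=q([(252,395),(507,395),(507,467),(252,467)],.062);print("bridge",b.round(4).tolist(),b.mean(0),az(b[0],b[1]))
s=q([(292,500),(467,500)],.036);print("stop front top?",s.mean(0))
t=q([(498,212),(637,212)],.015);print("tile far end mid",t.mean(0))
print(c['T'][:3,3])
```

```text
plate [[0.5443, 0.0107], [0.5354, 0.1308], [0.6251, 0.1369], [0.6333, 0.0163]] [0.58451503 0.07368236]
(np.float64(0.1205), np.float64(94.24)) (np.float64(0.0899), np.float64(3.88)) (np.float64(0.1209), np.float64(-86.11)) (np.float64(0.0892), np.float64(-176.39))
bed [[0.5404, 0.0516], [0.5379, 0.0889], [0.5772, 0.0914], [0.5797, 0.054]]
(np.float64(0.0374), np.float64(93.92)) (np.float64(0.0394), np.float64(3.67)) (np.float64(0.0394), np.float64(3.5))
bedmid near [0.53915193 0.07026243] far [0.57846579 0.07272541]
head [[0.583766   0.07325897]] [[0.58227156 0.06088228]
 [0.58060458 0.08532765]]
bridge [[0.575, 0.0347], [0.5698, 0.1104], [0.5922, 0.1126], [0.5975, 0.0355]] [0.58362964 0.07327181] (np.float64(0.0759), np.float64(93.91))
stop front top? [0.61453541 0.07520467]
tile far end mid [0.51922258 0.12976299]
[0.48568526 0.06837453 0.40356378]
```

Run:
```python
from h import *
plan(.4359,.1238,.08,93.87)
plan(.4359,.1238,.022,93.87)
```

```text
t 8.70 pos [0.5638 0.0753 0.2582] jaw az 93.97 q [ 4.200e-02  3.400e-02  1.552e+00  1.000e-03  1.551e+00 -1.598e+00] w 0.0932 F [-0.16 -0.51 -0.05] tq [0.019 0.06  0.029] zax [ 0.0041  0.0016 -1.    ]
  -> tx 125.0 ty 57.0 tz 177.8 spin 0.10 (alt -179.90)
t 8.70 pos [0.5638 0.0753 0.2582] jaw az 93.97 q [ 4.200e-02  3.400e-02  1.552e+00  1.000e-03  1.551e+00 -1.598e+00] w 0.0932 F [-0.16 -0.51 -0.05] tq [0.019 0.06  0.029] zax [ 0.0041  0.0016 -1.    ]
  -> tx 125.3 ty 57.0 tz 235.8 spin 0.10 (alt -179.90)
```

play_rows([
  {"tx": 30, "ty": 14, "tz": 10, "spin": 0},
  {"tx": 65, "ty": 30, "tz": 35, "spin": 0},
  {"tx": 95, "ty": 44, "tz": 70, "spin": 0},
  {"tx": 118, "ty": 54, "tz": 110, "spin": 0},
  {"tx": 125, "ty": 57, "tz": 150, "spin": 0},
  {"tx": 125, "ty": 57, "tz": 178, "spin": 0},
  {"tx": 125, "ty": 57, "tz": 205, "spin": 0},
  {"tx": 125, "ty": 57, "tz": 222, "spin": 0},
  {"tx": 125, "ty": 57, "tz": 230, "spin": 0},
  {"tx": 125, "ty": 57, "tz": 234, "spin": 0},
  {"tx": 125, "ty": 57, "tz": 235, "spin": 0},
  {"tx": 125, "ty": 57, "tz": 235, "spin": 0},
])

```text
t: 9.9
tool_pos: [0.4369, 0.124, 0.0236]
eef_rot: [-0.109, 3.134, 0.003]
contact_force: [-0.1, -0.1, 0.0]
gripper_width: 0.0929
```

Run:
```python
from h import *
plan(.4359,.1238,.022,93.87)
p,d,c=cam("wrist","w6")
```

```text
t 9.90 pos [0.4369 0.124  0.0236] jaw az 93.97 q [ 1.630e-01 -4.600e-02  2.085e+00  1.000e-03  1.097e+00 -1.478e+00] w 0.0929 F [-0.12 -0.12  0.04] tq [-0.001  0.013  0.014] zax [ 0.0055  0.0018 -1.    ]
  -> tx 1.0 ty -0.1 tz 1.6 spin 0.10 (alt -179.90)
```

View pics/w6.png

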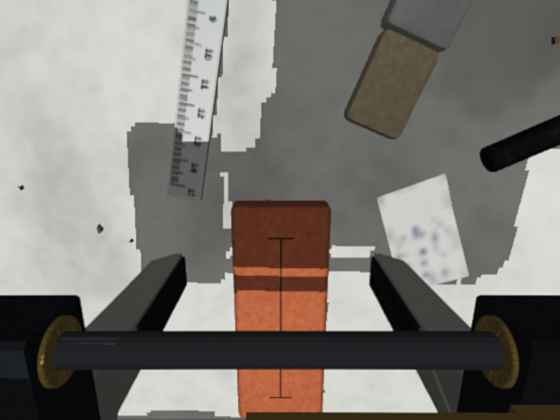

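play_rows([
  {"tx": 1, "ty": 0, "tz": 1.5, "spin": 0},
  {"tx": 1, "ty": 0, "tz": 1.5, "spin": 0},
  {"tx": 1, "ty": 0, "tz": 1.5, "spin": 0},
  {"tx": 1, "ty": 0, "tz": 1.5, "spin": 0},
  {"tx": 1, "ty": 0, "tz": 1.5, "spin": 0},
  {"tx": 1, "ty": 0, "tz": 1.5, "spin": 0},
  {"tx": 1, "ty": 0, "tz": 1.5, "spin": 0},
  {"tx": 1, "ty": 0, "tz": 1.5, "spin": 0},
], hand=0.0)

```text
t: 10.75
tool_pos: [0.436, 0.124, 0.0223]
eef_rot: [-0.109, 3.134, 0.003]
contact_force: [-0.3, 1.0, 0.7]
gripper_width: 0.0456
```

Run:
```python
from h import *
plan(.4359,.1238,.022,93.87)
# lifted pose in front of clamp: tile far end at clamp x=-60 => grip at clamp x -145
o=np.array([.5833,.0734]);a=np.radians(3.9);ex=np.array([np.cos(a),np.sin(a)])
for gx in(-145,-115,-55):
    g=o+ex*gx/1000; plan(g[0],g[1],.050,93.9)
```

```text
t 10.75 pos [0.436  0.124  0.0223] jaw az 93.97 q [ 1.630e-01 -4.600e-02  2.088e+00  1.000e-03  1.094e+00 -1.477e+00] w 0.0456 F [-0.27  1.01  0.71] tq [ 0.084  0.044 -0.058] zax [ 0.0057  0.0019 -1.    ]
  -> tx 0.1 ty -0.2 tz 0.3 spin 0.10 (alt -179.90)
t 10.75 pos [0.436  0.124  0.0223] jaw az 93.97 q [ 1.630e-01 -4.600e-02  2.088e+00  1.000e-03  1.094e+00 -1.477e+00] w 0.0456 F [-0.27  1.01  0.71] tq [ 0.084  0.044 -0.058] zax [ 0.0057  0.0019 -1.    ]
  -> tx 1.4 ty -60.5 tz -27.8 spin 0.07 (alt -179.93)
t 10.75 pos [0.436  0.124  0.0223] jaw az 93.97 q [ 1.630e-01 -4.600e-02  2.088e+00  1.000e-03  1.094e+00 -1.477e+00] w 0.0456 F [-0.27  1.01  0.71] tq [ 0.084  0.044 -0.058] zax [ 0.0057  0.0019 -1.    ]
  -> tx -28.6 ty -60.5 tz -27.7 spin 0.07 (alt -179.93)
t 10.75 pos [0.436  0.124  0.0223] jaw az 93.97 q [ 1.630e-01 -4.600e-02  2.088e+00  1.000e-03  1.094e+00 -1.477e+00] w 0.0456 F [-0.27  1.01  0.71] tq [ 0.084  0.044 -0.058] zax [ 0.0057  0.0019 -1.    ]
  -> tx -88.6 ty -60.6 tz -27.3 spin 0.07 (alt -179.93)
```

play_rows([
  {"tx": 0, "ty": 0, "tz": -8, "spin": 0},
  {"tx": 0, "ty": 0, "tz": -20, "spin": 0},
  {"tx": 0, "ty": 0, "tz": -32, "spin": 0},
  {"tx": 0, "ty": -8, "tz": -34, "spin": 0},
  {"tx": 0, "ty": -23, "tz": -34, "spin": 0},
  {"tx": 1, "ty": -40, "tz": -34, "spin": 0},
  {"tx": 1, "ty": -54, "tz": -34, "spin": 0},
  {"tx": 1, "ty": -60, "tz": -34, "spin": 0},
  {"tx": 1, "ty": -60.5, "tz": -34, "spin": 0},
  {"tx": 1, "ty": -60.5, "tz": -34, "spin": 0},
  {"tx": 1, "ty": -60.5, "tz": -34, "spin": 0},
])

```text
t: 11.85
tool_pos: [0.4389, 0.0639, 0.0562]
eef_rot: [-0.109, 3.134, 0.003]
contact_force: [0.0, -0.1, -1.0]
gripper_width: 0.0456
```

Run:
```python
from h import *
p,d,c=cam("side","s7"); crop(p,200,130,400,270,4,"s7z")
p,d,c=cam("top","t7"); crop(p,280,150,420,290,4,"t7z")
o=np.array([.5833,.0734]);a=np.radians(3.9);ex=np.array([np.cos(a),np.sin(a)])
for gx in(-145,-115,-55):
    g=o+ex*gx/1000; plan(g[0],g[1],.046,93.9)
```

```text
t 11.95 pos [0.4389 0.064  0.0561] jaw az 94.00 q [ 2.700e-02 -1.330e-01  2.098e+00  2.000e-03  1.171e+00 -1.614e+00] w 0.0457 F [-0.25  0.59 -1.22] tq [ 0.029  0.065 -0.025] zax [ 0.0056  0.002  -1.    ]
  -> tx 0.3 ty -0.4 tz 10.1 spin 0.10 (alt -179.90)
t 11.95 pos [0.4389 0.064  0.0561] jaw az 94.00 q [ 2.700e-02 -1.330e-01  2.098e+00  2.000e-03  1.171e+00 -1.614e+00] w 0.0457 F [-0.25  0.59 -1.22] tq [ 0.029  0.065 -0.025] zax [ 0.0056  0.002  -1.    ]
  -> tx -29.7 ty -0.5 tz 10.3 spin 0.10 (alt -179.90)
t 11.95 pos [0.4389 0.064  0.0561] jaw az 94.00 q [ 2.700e-02 -1.330e-01  2.098e+00  2.000e-03  1.171e+00 -1.614e+00] w 0.0457 F [-0.25  0.59 -1.22] tq [ 0.029  0.065 -0.025] zax [ 0.0056  0.002  -1.    ]
  -> tx -89.7 ty -0.6 tz 10.7 spin 0.10 (alt -179.90)
```

View pics/s7z.png

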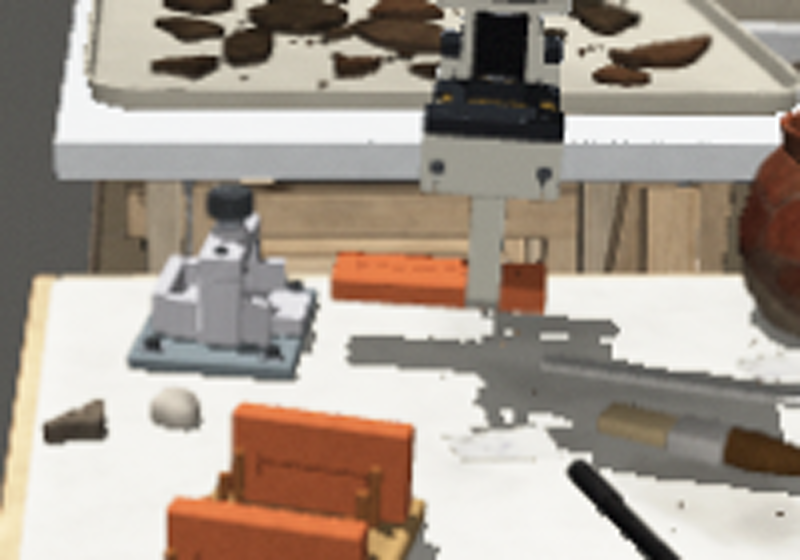

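View pics/t7z.png

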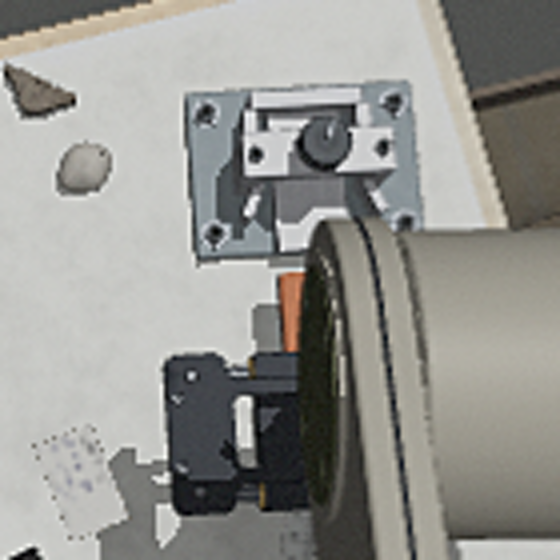

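play_rows([
  {"tx": -10, "ty": -0.4, "tz": 2, "spin": 0.1},
  {"tx": -20, "ty": -0.5, "tz": 5, "spin": 0.1},
  {"tx": -30, "ty": -0.5, "tz": 8, "spin": 0.1},
  {"tx": -30, "ty": -0.5, "tz": 9, "spin": 0.1},
  {"tx": -30, "ty": -0.5, "tz": 10, "spin": 0.1},
  {"tx": -30, "ty": -0.5, "tz": 11, "spin": 0.1},
  {"tx": -30, "ty": -0.5, "tz": 11, "spin": 0.1},
])

```text
t: 12.65
tool_pos: [0.4683, 0.0656, 0.0451]
eef_rot: [-0.107, 3.135, 0.003]
contact_force: [0.0, -0.0, -1.7]
gripper_width: 0.0456
```

Run:
```python
from h import *
p,d,c=cam("side","s8"); crop(p,220,150,340,250,6,"s8z")
o=np.array([.5833,.0734]);a=np.radians(3.9);ex=np.array([np.cos(a),np.sin(a)])
for gx in(-115,-55):
    g=o+ex*gx/1000; plan(g[0],g[1],.0445,93.9)
```

```text
t 12.70 pos [0.4685 0.0656 0.0452] jaw az 93.91 q [ 2.900e-02 -3.000e-02  2.024e+00  2.000e-03  1.142e+00 -1.611e+00] w 0.0457 F [-0.24  0.24 -0.91] tq [ 0.003  0.02  -0.026] zax [ 0.0053  0.002  -1.    ]
  -> tx -0.1 ty -0.1 tz 0.7 spin 0.01 (alt -179.99)
t 12.70 pos [0.4685 0.0656 0.0452] jaw az 93.91 q [ 2.900e-02 -3.000e-02  2.024e+00  2.000e-03  1.142e+00 -1.611e+00] w 0.0457 F [-0.24  0.24 -0.91] tq [ 0.003  0.02  -0.026] zax [ 0.0053  0.002  -1.    ]
  -> tx -60.1 ty -0.1 tz 1.1 spin 0.01 (alt -179.99)
```

View pics/s8z.png

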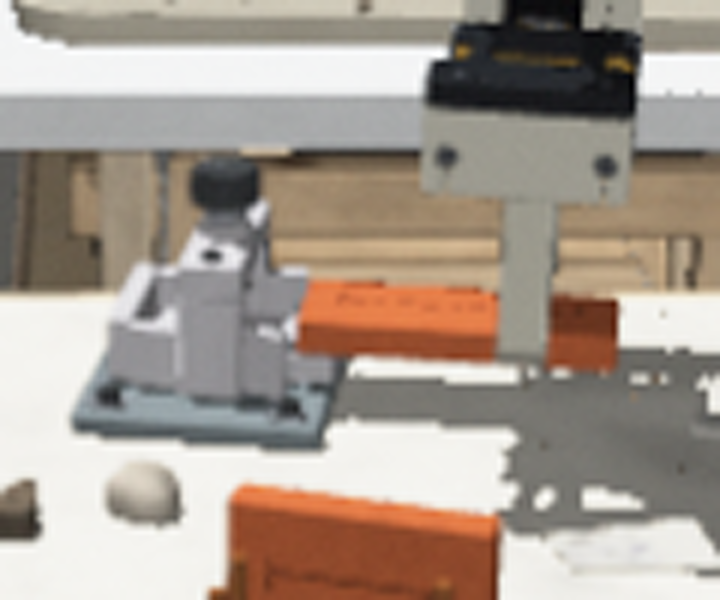

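play_rows([
  {"tx": 0, "ty": 0, "tz": 0.6, "spin": 0},
  {"tx": 0, "ty": 0, "tz": 1.0, "spin": 0},
  {"tx": 0, "ty": 0, "tz": 1.0, "spin": 0},
  {"tx": 0, "ty": 0, "tz": 1.0, "spin": 0},
])

```text
t: 13.1
tool_pos: [0.4686, 0.0656, 0.0444]
eef_rot: [-0.107, 3.134, 0.003]
contact_force: [-1.1, -0.1, -0.6]
gripper_width: 0.0459
```

play_rows([
  {"tx": -3, "ty": 0, "tz": 0.3, "spin": 0},
  {"tx": -7, "ty": 0, "tz": 0.4, "spin": 0},
  {"tx": -11, "ty": 0, "tz": 0.4, "spin": 0},
  {"tx": -15, "ty": 0, "tz": 0.4, "spin": 0},
  {"tx": -19, "ty": 0, "tz": 0.4, "spin": 0},
  {"tx": -23, "ty": 0, "tz": 0.5, "spin": 0},
  {"tx": -27, "ty": 0, "tz": 0.5, "spin": 0},
  {"tx": -30, "ty": 0, "tz": 0.5, "spin": 0},
  {"tx": -30, "ty": 0, "tz": 0.5, "spin": 0},
])

```text
t: 14.0
tool_pos: [0.4993, 0.0677, 0.0442]
eef_rot: [-0.107, 3.133, 0.003]
contact_force: [1.1, 0.2, -0.3]
gripper_width: 0.0458
```

Run:
```python
from h import *
p,d,c=cam("side","s9"); crop(p,220,150,340,250,6,"s9z")
o=np.array([.5833,.0734]);a=np.radians(3.9);ex=np.array([np.cos(a),np.sin(a)])
for gx in(-115,-55):
    g=o+ex*gx/1000; plan(g[0],g[1],.0445,93.9)
```

```text
t 14.05 pos [0.4991 0.0677 0.0442] jaw az 93.91 q [ 0.032  0.054  1.942  0.002  1.14  -1.608] w 0.0457 F [0.21 0.22 0.09] tq [ 0.044 -0.204  0.005] zax [ 0.0066  0.0021 -1.    ]
  -> tx 30.6 ty -0.0 tz -0.5 spin 0.01 (alt -179.99)
t 14.05 pos [0.4991 0.0677 0.0442] jaw az 93.91 q [ 0.032  0.054  1.942  0.002  1.14  -1.608] w 0.0457 F [0.21 0.22 0.09] tq [ 0.044 -0.204  0.005] zax [ 0.0066  0.0021 -1.    ]
  -> tx -29.4 ty -0.0 tz -0.1 spin 0.01 (alt -179.99)
```

View pics/s9z.png

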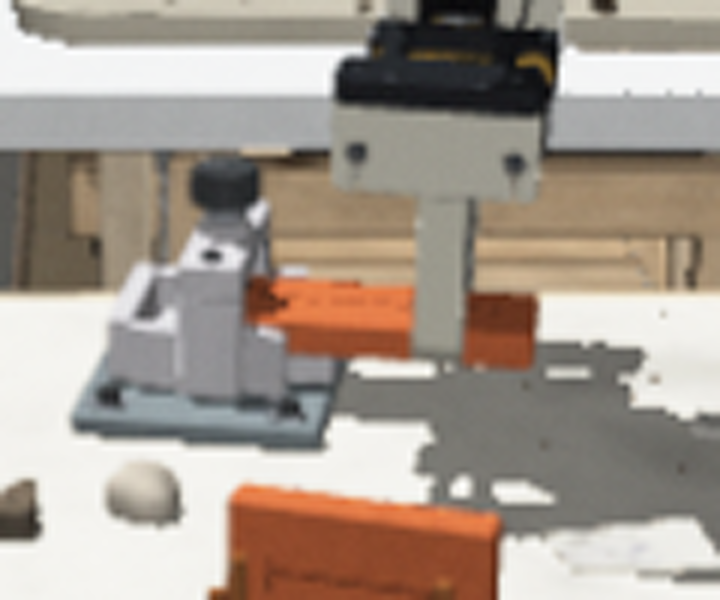

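play_rows([
  {"tx": -4, "ty": 0, "tz": 0, "spin": 0},
  {"tx": -8, "ty": 0, "tz": 0, "spin": 0},
  {"tx": -12, "ty": 0, "tz": 0, "spin": 0},
  {"tx": -16, "ty": 0, "tz": 0, "spin": 0},
  {"tx": -20, "ty": 0, "tz": 0, "spin": 0},
  {"tx": -23, "ty": 0, "tz": 0, "spin": 0},
  {"tx": -25, "ty": 0, "tz": 0, "spin": 0},
  {"tx": -25, "ty": 0, "tz": 0, "spin": 0},
])

```text
t: 14.85
tool_pos: [0.5245, 0.0694, 0.0443]
eef_rot: [-0.107, 3.133, 0.003]
contact_force: [1.4, 0.4, -0.3]
gripper_width: 0.0454
```

play_rows([
  {"tx": -1, "ty": 0, "tz": 0, "spin": 0},
  {"tx": -2, "ty": 0, "tz": 0, "spin": 0},
  {"tx": -3, "ty": 0, "tz": 0, "spin": 0},
  {"tx": -3, "ty": 0, "tz": 0, "spin": 0},
])

```text
t: 15.25
tool_pos: [0.5277, 0.0696, 0.0443]
eef_rot: [-0.107, 3.132, 0.003]
contact_force: [0.3, -0.9, -0.4]
gripper_width: 0.0456
```

play_rows([
  {"tx": -0.8, "ty": 0, "tz": 0, "spin": 0},
  {"tx": -1.6, "ty": 0, "tz": 0, "spin": 0},
  {"tx": -1.6, "ty": 0, "tz": 0, "spin": 0},
])

```text
t: 15.55
tool_pos: [0.5282, 0.0696, 0.0443]
eef_rot: [-0.107, 3.135, 0.003]
contact_force: [-7.6, -0.1, 6.7]
gripper_width: 0.0458
```

play_rows([
  {"tx": -0.7, "ty": 0, "tz": 0, "spin": 0},
  {"tx": -1.2, "ty": 0, "tz": 0, "spin": 0},
  {"tx": -1.2, "ty": 0, "tz": 0, "spin": 0},
])

```text
t: 15.85
tool_pos: [0.5282, 0.0697, 0.0443]
eef_rot: [-0.107, 3.138, 0.003]
contact_force: [-8.8, -0.4, 7.9]
gripper_width: 0.0459
```

play_rows([
  {"tx": 0, "ty": 0, "tz": 0, "spin": 0},
  {"tx": 0, "ty": 0, "tz": 0, "spin": 0},
  {"tx": 0, "ty": 0, "tz": 0, "spin": 0},
  {"tx": 0, "ty": 0, "tz": -10, "spin": 0},
  {"tx": 0, "ty": 0, "tz": -30, "spin": 0},
  {"tx": 10, "ty": 0, "tz": -65, "spin": 0},
  {"tx": 10, "ty": 0, "tz": -100, "spin": 0},
  {"tx": 0, "ty": 0, "tz": -140, "spin": 0},
  {"tx": -20, "ty": 0, "tz": -170, "spin": 0},
  {"tx": -35, "ty": 0, "tz": -190, "spin": 0},
  {"tx": -40, "ty": 0, "tz": -200, "spin": 0},
  {"tx": -40, "ty": 0, "tz": -200, "spin": 0},
  {"tx": -40, "ty": 0, "tz": -200, "spin": 0},
], hand=0.68)

```text
t: 17.15
tool_pos: [0.5668, 0.072, 0.2432]
eef_rot: [-0.107, 3.14, 0.003]
contact_force: [-0.1, 0.5, -0.8]
gripper_width: 0.0632
```

Run:
```python
from h import *
plan(.5833,.0734,.13,93.9)
p,d,c=cam("wrist","w10"); np.save("pics/w10T.npy",c['T'])
crop(p,160,60,400,280,2.7,"w10z")
p,d,c=cam("side","s10"); crop(p,220,150,340,250,6,"s10z")
```

```text
t 17.15 pos [0.5668 0.072  0.2432] jaw az 93.92 q [ 0.036  0.051  1.563  0.002  1.528 -1.604] w 0.0632 F [-0.12  0.52 -0.84] tq [ 0.048  0.064 -0.001] zax [ 1.0e-04  1.7e-03 -1.0e+00]
  -> tx -16.5 ty 0.0 tz 113.2 spin 0.02 (alt -179.98)
```

View pics/w10z.png

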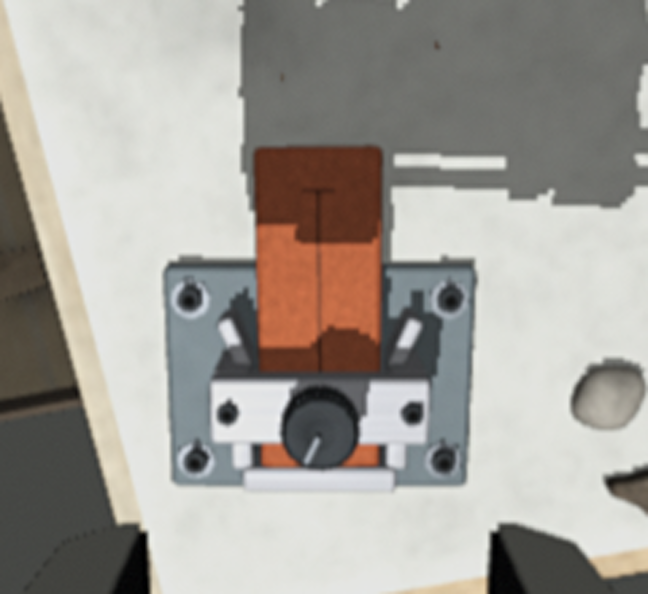

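View pics/s10z.png

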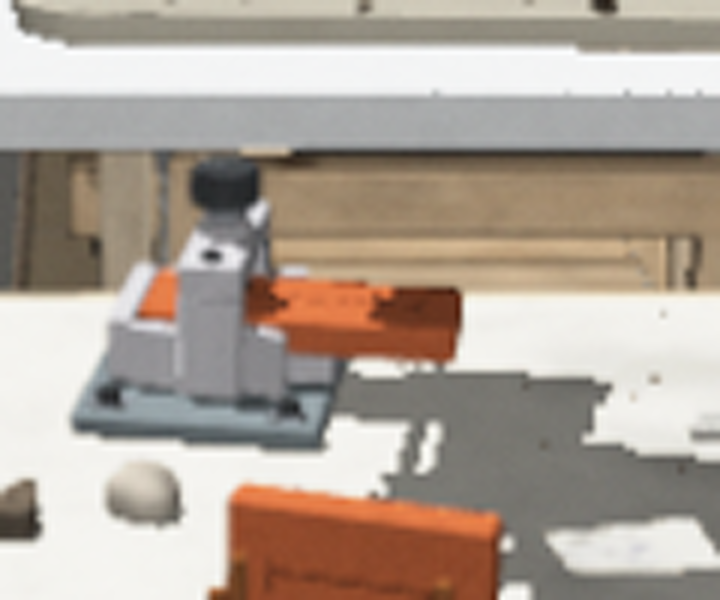

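Run:
```python
from h import *
c=env.calibration("wrist"); c['T']=np.load("pics/w10T.npy")
print(onplane(c,np.array([(320,427),(282,425),(358,425)])/2.7+[160,60],.088))
c=env.calibration("side");p=cv2.imread("pics/s10.png")
g=cv2.cvtColor(p,cv2.COLOR_BGR2GRAY); print(proj(c,[[.5835,.0734,.081],[.5835,.0734,.089],[.5835,.0734,.074]]), np.array([(225,188)])/6+[220,150])
plan(.5835,.0733,.088,93.9)
```

```text
[[0.58114235 0.07294059 0.088     ]
 [0.58129153 0.06056914 0.088     ]
 [0.57963631 0.08522142 0.088     ]]
[[257.08450906 179.48501765]
 [257.1289263  176.0983525 ]
 [257.04605759 182.43432972]] [[257.5        181.33333333]]
t 17.25 pos [0.5664 0.072  0.2425] jaw az 93.92 q [ 0.036  0.051  1.564  0.002  1.528 -1.604] w 0.0635 F [ 0.24  0.01 -0.55] tq [ 0.004 -0.006  0.006] zax [-0.001   0.0016 -1.    ]
  -> tx -17.3 ty -0.2 tz 154.4 spin 0.02 (alt -179.98)
```

play_rows([
  {"tx": -10, "ty": 0, "tz": 25, "spin": 0},
  {"tx": -17, "ty": 0, "tz": 60, "spin": 0},
  {"tx": -17, "ty": 0, "tz": 95, "spin": 0},
  {"tx": -17, "ty": 0, "tz": 120, "spin": 0},
  {"tx": -17, "ty": 0, "tz": 138, "spin": 0},
  {"tx": -17, "ty": 0, "tz": 149, "spin": 0},
  {"tx": -17, "ty": 0, "tz": 154, "spin": 0},
  {"tx": -17, "ty": 0, "tz": 154, "spin": 0},
  {"tx": -17, "ty": 0, "tz": 154, "spin": 0},
])

```text
t: 18.15
tool_pos: [0.5838, 0.0735, 0.0895]
eef_rot: [-0.107, 3.139, 0.003]
contact_force: [0.1, -0.6, 1.3]
gripper_width: 0.0635
```

Run:
```python
from h import *
plan(.5832,.0733,.088,93.9)
p,d,c=cam("wrist","w11"); 
p,d,c=cam("side","s11"); crop(p,220,150,340,250,6,"s11z")
```

```text
t 18.15 pos [0.5838 0.0735 0.0895] jaw az 93.92 q [ 0.037  0.216  1.671  0.002  1.254 -1.603] w 0.0635 F [ 0.06 -0.61  1.32] tq [ 0.028 -0.019 -0.036] zax [ 4.0e-04  1.7e-03 -1.0e+00]
  -> tx 0.6 ty -0.1 tz 1.5 spin 0.02 (alt -179.98)
```

View pics/s11z.png

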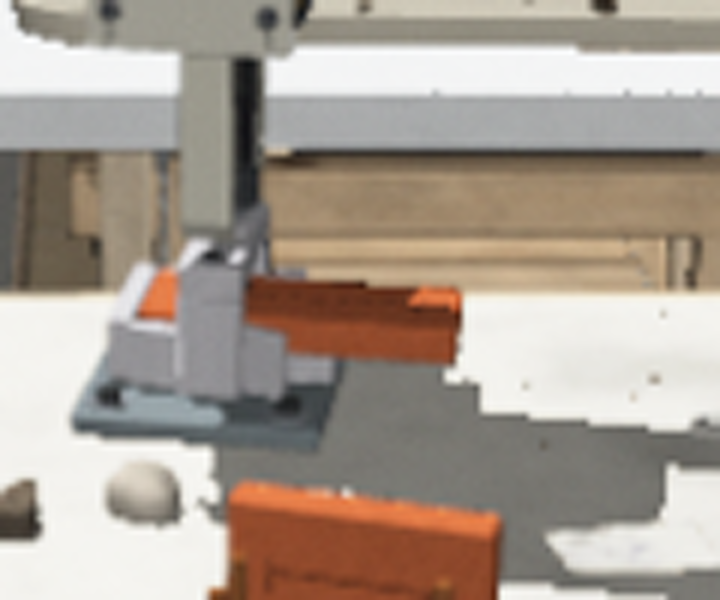

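View pics/w11.png

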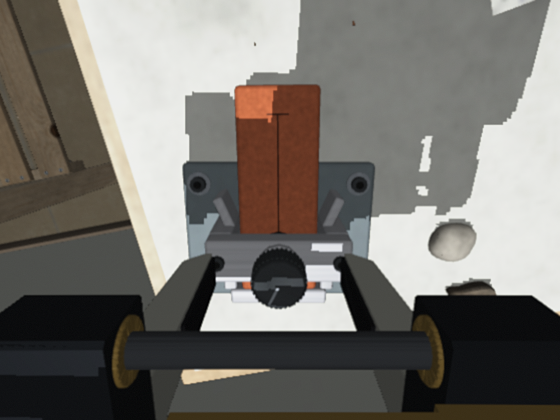

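Run:
```python
from h import *
c=env.calibration("wrist")
s,M,t=tool();T=np.eye(4);T[:3,:3]=M;T[:3,3]=t;c['T']=T@c['hand_eye']
p=cv2.imread("pics/w11.png");crop(p,230,230,330,330,7,"w11z")
print(onplane(c,[(279,275),(279,281)],.088),proj(c,[t]))
```

```text
[[0.57840196 0.07244937 0.088     ]
 [0.5813827  0.07265513 0.088     ]] [[280.41554034 288.27858432]]
```

View pics/w11z.png

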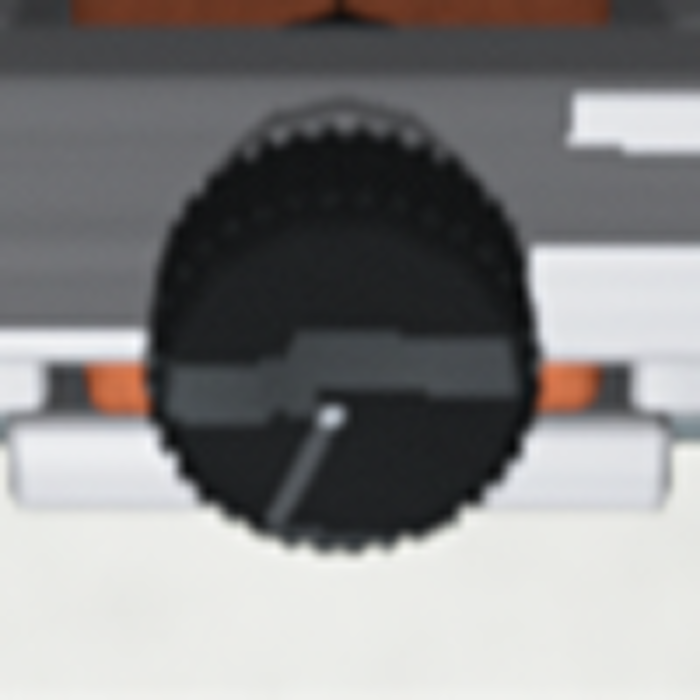

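play_rows([
  {"tx": 0.6, "ty": -0.4, "tz": 1, "spin": 0},
  {"tx": 0.6, "ty": -0.4, "tz": 1, "spin": 0},
  {"tx": 0.6, "ty": -0.4, "tz": 1, "spin": 0},
  {"tx": 0.6, "ty": -0.4, "tz": 1, "spin": 0},
  {"tx": 0.6, "ty": -0.4, "tz": 1, "spin": 0},
  {"tx": 0.6, "ty": -0.4, "tz": 1, "spin": 0},
  {"tx": 0.6, "ty": -0.4, "tz": 1, "spin": 0},
], hand=0.0)

```text
t: 18.95
tool_pos: [0.5834, 0.0737, 0.0888]
eef_rot: [-0.108, 3.139, 0.004]
contact_force: [-0.8, 5.3, -0.3]
gripper_width: 0.0251
```

Run:
```python
from h import *
for _ in range(1): plan(.5832,.0733,.088,93.9)
```

```text
t 18.95 pos [0.5834 0.0737 0.0888] jaw az 93.93 q [ 0.037  0.215  1.673  0.003  1.252 -1.603] w 0.0251 F [-0.78  5.33 -0.34] tq [ 0.805  0.121 -0.046] zax [ 0.001   0.0027 -1.    ]
  -> tx 0.2 ty -0.4 tz 0.8 spin 0.03 (alt -179.97)
```

play_rows([
  {"tx": 0, "ty": 0.6, "tz": 0, "spin": 2},
  {"tx": 0, "ty": 0.6, "tz": 0.1, "spin": 6},
  {"tx": 0, "ty": 0.6, "tz": 0.3, "spin": 11},
  {"tx": 0, "ty": 0.6, "tz": 0.5, "spin": 16},
  {"tx": 0, "ty": 0.6, "tz": 0.7, "spin": 21},
  {"tx": 0, "ty": 0.6, "tz": 0.9, "spin": 26},
  {"tx": 0, "ty": 0.6, "tz": 1, "spin": 30},
  {"tx": 0, "ty": 0.6, "tz": 1, "spin": 30},
])

```text
t: 19.75
tool_pos: [0.5834, 0.0738, 0.088]
eef_rot: [0.71, 3.06, 0.003]
contact_force: [-1.7, -1.4, 2.2]
gripper_width: 0.0253
```

```bash
cat > chk.py <<'E'
from h import *
plan(.5832,.0733,.088,93.9)
L=[]
for _ in range(1):
    s=env.get_state()
p,d,c=cam("wrist",__import__('sys').argv[1])
crop(p,200,200,360,340,4,__import__('sys').argv[1]+"z")
s=env.get_state();print("tq",s['ft_torque'].round(3),s['contact_force'].round(1))
E
python3 chk.py w12
```

```text
t 19.75 pos [0.5834 0.0738 0.088 ] jaw az 63.87 q [ 0.038  0.216  1.674  0.002  1.251 -1.078] w 0.0253 F [-1.75 -1.42  2.17] tq [-0.33   0.224  0.089] zax [ 0.001   0.0017 -1.    ]
  -> tx -0.0 ty -0.5 tz -0.0 spin -30.03 (alt 149.97)
tq [-0.394  0.192  0.049] [-1.1 -0.8  1.4]
```

View pics/w12z.png

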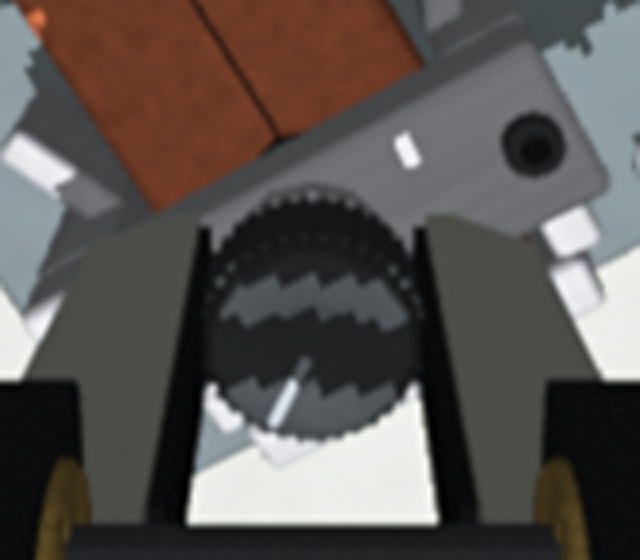

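play_rows([
  {"tx": 0, "ty": 0, "tz": 0.2, "spin": 5},
  {"tx": 0, "ty": 0, "tz": 0.3, "spin": 10},
  {"tx": 0, "ty": 0, "tz": 0.5, "spin": 15},
  {"tx": 0, "ty": 0, "tz": 0.7, "spin": 20},
  {"tx": 0, "ty": 0, "tz": 0.8, "spin": 25},
  {"tx": 0, "ty": 0, "tz": 1.0, "spin": 30},
  {"tx": 0, "ty": 0, "tz": 1.2, "spin": 35},
  {"tx": 0, "ty": 0, "tz": 1.3, "spin": 40},
  {"tx": 0, "ty": 0, "tz": 1.5, "spin": 45},
  {"tx": 0, "ty": 0, "tz": 1.7, "spin": 50},
  {"tx": 0, "ty": 0, "tz": 1.7, "spin": 50},
])

```text
t: 20.9
tool_pos: [0.5833, 0.0737, 0.0863]
eef_rot: [-1.933, -2.476, -0.003]
contact_force: [-1.8, -1.4, 1.8]
gripper_width: 0.0253
```

```bash
python3 chk.py w13
```

```text
t 20.90 pos [0.5833 0.0737 0.0863] jaw az 14.05 q [ 0.037  0.218  1.675  0.002  1.248 -0.208] w 0.0253 F [-1.76 -1.35  1.76] tq [-0.2    0.406  0.024] zax [ 7.0e-04  1.5e-03 -1.0e+00]
  -> tx -0.3 ty -0.2 tz -1.7 spin -79.85 (alt 100.15)
tq [-0.152  0.424  0.045] [-1.5 -0.3  2.2]
```

View pics/w13z.png

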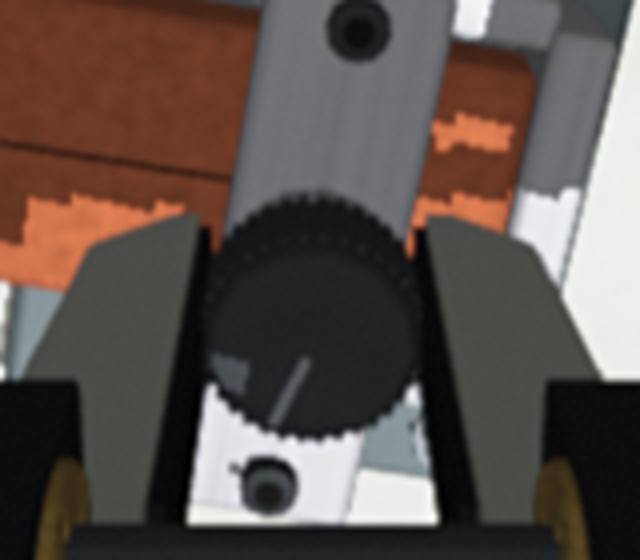

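play_rows([
  {"tx": 0, "ty": 0, "tz": 0.2, "spin": 5},
  {"tx": 0, "ty": 0, "tz": 0.3, "spin": 10},
  {"tx": 0, "ty": 0, "tz": 0.5, "spin": 15},
  {"tx": 0, "ty": 0, "tz": 0.7, "spin": 20},
  {"tx": 0, "ty": 0, "tz": 0.8, "spin": 25},
  {"tx": 0, "ty": 0, "tz": 1.0, "spin": 30},
  {"tx": 0, "ty": 0, "tz": 1.0, "spin": 30},
])

```text
t: 21.65
tool_pos: [0.5832, 0.0737, 0.0854]
eef_rot: [-2.503, -1.897, -0.002]
contact_force: [-1.9, 0.7, 3.7]
gripper_width: 0.0254
```

```bash
python3 chk.py w14
```

```text
t 21.65 pos [0.5832 0.0737 0.0854] jaw az -15.68 q [0.038 0.219 1.675 0.002 1.246 0.311] w 0.0254 F [-1.94  0.66  3.73] tq [-0.12   0.585  0.06 ] zax [ 5.0e-04  1.6e-03 -1.0e+00]
  -> tx -0.4 ty 0.1 tz -2.6 spin 70.42 (alt -109.58)
tq [-0.089  0.607  0.031] [-2.3 -0.2  3.7]
```

```bash
cat > tq.py <<'E'
from h import *
A=[]
for _ in range(8):
    s=env.get_state();A.append(np.r_[s['ft_torque'],s['contact_force']]);env.camera("wrist")
A=np.array(A);M=R.from_rotvec(s['eef_rot']).as_matrix();az=np.degrees(np.arctan2(M[1,1],M[0,1]))
print("t %.2f turned %.2f z %.4f"%(s['t'],(93.93-az)%360,s['tool_pos'][2]),"tq",A.mean(0)[:3].round(3),"sd",A[:,2].std().round(3),"F",A.mean(0)[3:].round(2),"w",s['gripper_width'])
E
python3 tq.py
```

```text
t 22.05 turned 109.66 z 0.0854 tq [-0.087  0.659  0.044] sd 0.024 F [-2.99 -0.12  4.17] w 0.025201237060206726
```

play_rows([
  {"tx": 0, "ty": 0, "tz": 0.1, "spin": 4},
  {"tx": 0, "ty": 0, "tz": 0.3, "spin": 8},
  {"tx": 0, "ty": 0, "tz": 0.3, "spin": 8},
  {"tx": 0, "ty": 0, "tz": 0.3, "spin": 8},
])

```text
t: 22.5
tool_pos: [0.5832, 0.0737, 0.0851]
eef_rot: [-2.629, -1.718, -0.002]
contact_force: [-3.1, 0.6, 5.1]
gripper_width: 0.0252
```

```bash
python3 tq.py
```

```text
t 22.85 turned 117.62 z 0.0851 tq [-0.087  0.797  0.056] sd 0.035 F [-3.69 -0.19  4.8 ] w 0.02528126622581013
```

play_rows([
  {"tx": 0, "ty": 0, "tz": 0, "spin": 2},
  {"tx": 0, "ty": 0, "tz": 0, "spin": 5},
  {"tx": 0, "ty": 0, "tz": 0, "spin": 5},
])

```text
t: 23.2
tool_pos: [0.5832, 0.0737, 0.0851]
eef_rot: [-2.702, -1.601, -0.002]
contact_force: [-3.1, 0.0, 3.0]
gripper_width: 0.0254
```

```bash
python3 tq.py
```

```text
t 23.55 turned 122.59 z 0.0851 tq [-0.072  0.628  0.06 ] sd 0.026 F [-2.6  -0.15  3.69] w 0.025340802839843003
```

play_rows([
  {"tx": 0, "ty": 0, "tz": 0, "spin": 2},
  {"tx": 0, "ty": 0, "tz": 0, "spin": 5},
  {"tx": 0, "ty": 0, "tz": 0, "spin": 5},
])

```text
t: 23.9
tool_pos: [0.5831, 0.0737, 0.0849]
eef_rot: [-2.769, -1.481, -0.002]
contact_force: [-1.4, 0.2, 2.6]
gripper_width: 0.0251
```

```bash
python3 tq.py
```

```text
t 24.25 turned 127.57 z 0.0850 tq [-0.048  0.49   0.054] sd 0.026 F [-2.01 -0.21  1.85] w 0.024913947458637155
```

play_rows([
  {"tx": 0, "ty": 0, "tz": 0.1, "spin": 2},
  {"tx": 0, "ty": 0, "tz": 0.1, "spin": 5},
  {"tx": 0, "ty": 0, "tz": 0.1, "spin": 5},
])

```text
t: 24.6
tool_pos: [0.5832, 0.0737, 0.0849]
eef_rot: [-2.831, -1.36, -0.002]
contact_force: [-2.5, 0.2, 2.7]
gripper_width: 0.025
```

```bash
python3 tq.py
```

```text
t 24.95 turned 132.54 z 0.0849 tq [-0.024  0.532  0.089] sd 0.026 F [-2.43  0.04  2.68] w 0.025298757229090352
```

play_rows([
  {"tx": 0, "ty": 0, "tz": 0.1, "spin": 2},
  {"tx": 0, "ty": 0, "tz": 0.1, "spin": 5},
  {"tx": 0, "ty": 0, "tz": 0.1, "spin": 5},
])

```text
t: 25.3
tool_pos: [0.5832, 0.0737, 0.0849]
eef_rot: [-2.887, -1.236, -0.002]
contact_force: [-3.9, 0.3, 3.2]
gripper_width: 0.0251
```

```bash
python3 tq.py
```

```text
t 25.65 turned 137.51 z 0.0848 tq [0.013 0.649 0.143] sd 0.022 F [-3.08  0.16  3.28] w 0.024943825836200546
```

play_rows([
  {"tx": 0, "ty": 0, "tz": 0, "spin": 0},
  {"tx": 0, "ty": 0, "tz": 0, "spin": 0},
  {"tx": 0, "ty": 0, "tz": 0, "spin": 0},
  {"tx": 0, "ty": 0, "tz": 0, "spin": 0},
  {"tx": 0, "ty": 0, "tz": -15, "spin": 0},
  {"tx": 0, "ty": 0, "tz": -45, "spin": 0},
  {"tx": 0, "ty": 0, "tz": -85, "spin": 0},
  {"tx": 0, "ty": 0, "tz": -120, "spin": 0},
  {"tx": 0, "ty": 0, "tz": -150, "spin": 0},
  {"tx": 0, "ty": 0, "tz": -160, "spin": 0},
  {"tx": 0, "ty": 0, "tz": -160, "spin": 0},
  {"tx": 0, "ty": 0, "tz": -160, "spin": 0},
], hand=0.6)

```text
t: 26.9
tool_pos: [0.5825, 0.0735, 0.2434]
eef_rot: [-2.886, -1.237, 0.001]
contact_force: [-0.2, 0.5, -0.6]
gripper_width: 0.0555
```

Run:
```python
from h import *
plan(.5832,.0733,.088,93.9)
p,d,c=cam("wrist","w20")
p,d,c=cam("side","s20"); crop(p,200,150,340,300,4,"s20z")
```

```text
t 26.90 pos [0.5825 0.0735 0.2434] jaw az -43.59 q [0.037 0.094 1.516 0.002 1.532 0.798] w 0.0555 F [-0.25  0.46 -0.61] tq [-0.073  0.207 -0.004] zax [-0.0013  0.0015 -1.    ]
  -> tx 0.3 ty 0.9 tz 155.4 spin 42.51 (alt -137.49)
```

View pics/w20.png

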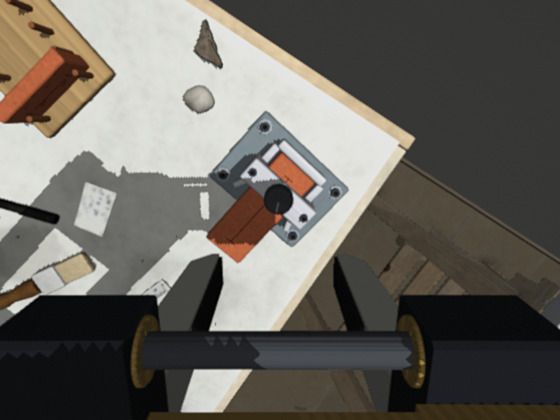

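View pics/s20z.png

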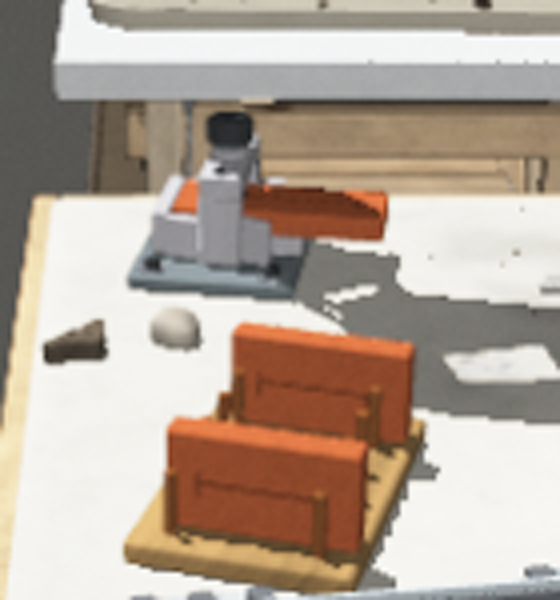

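Run:
```python
from h import *
p=cv2.imread("pics/w20.png"); crop(p,200,100,360,270,3.5,"w20z")
```

```text
(no output)
```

View pics/w20z.png

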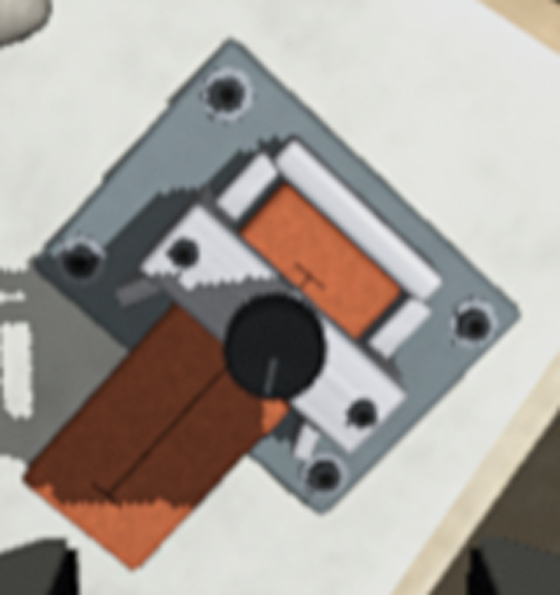

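```bash
python3 -c "
from station import env
print(env.sign_off())"
```

```text
the job is handed in; nothing more can be done
None
```

The long tile is lying flat in the clamp, held down under the pad with the thumbscrew seated, and the job was handed in at about 27 s of the 72 s allowed.

**What I did**
- I lifted the long tile out of the middle slot and stood it on the bench. I then tipped it flat with one finger and gripped it across its width.
- I slid it along the bed until its end met the back stop. It stopped within about 1 mm of where I expected, with about 8 N of push.
- I turned the thumbscrew clockwise about 137° in one grasp, then let go and moved the arm clear.

**Last checks**
- **Thumbscrew:** the torque ran at about 0.055 N m, then rose to 0.089 and 0.143 N m over two 5° steps. The last rise matches the head spring, so I took that as seated and stopped, well below the 0.3 N m limit.
- **Spring-back:** after release the mark on the head had moved back about 17°, against roughly 14° expected. That is within how well I could read the mark.
- **Tile and rack:** the last pictures show no visible gap between the tile and the stop. Both short tiles are still standing in the rack.
- **Not checked directly:** the pad's pressure on the tile could not be seen. I inferred it from the screw being seated.

No check failed. Camera estimates of the clamp's position differed by 2–3 mm, and contact with the stop and the screw head settled the difference.

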